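Seat the support post in the hidden socket of the glaze-spraying stand

ROBOT

A 6-joint arm with a two-finger parallel gripper is mounted at the origin on the work surface; the furniture and walls round the work are solid. World frame = base frame: x ahead of the robot, y to its left, z up, the work surface at z = 0. Lengths are in m, angles in rad, forces in N, time in s.
With the tool pointing down it reaches from about 0.375 to 0.9 m from the base axis. Payload 3.1 kg.
Tool frame: the origin (TCP) lies midway between the tips of the shut fingers; the grasp point (between the pads) lies 19 mm behind it; x points along the fingers, z is the direction in which the jaws open and shut, and the axes are right-handed (so a half turn about x gives the same grasp; the last joint's range is limited). The gripper opens to 85 mm and grips with 20 to 120 N. Pads are 22 mm wide; open, the fingers measure 114 mm over their backs; the gripper's body (76 mm by 85 mm) begins 54 mm behind the grasp point. The pads swing forward as they close: fully open they stand 13 mm farther back than shut.
Start: joints at [-1.435, 0.527, 1.433, -0, 1.181, -0.178], TCP at [0.194, -0.594, 0.231] pointing down, gripper open.
Joint ranges: [-3.08, 3.08], [-0.75, 2.2], [0.22, 2.44], [-1.43, 4.57], [0, 2.65], [-2.85, 2.85]. Speed limits (rad/s): [2.79, 2.79, 3.14, 3.14, 3.14, 3.14].

INTERFACE

Orientations are given as a unit quaternion [x, y, z, w].
In Python, from station import status, snapshot, camera_params, ticket gives the robot as it stands.
- The arm moves only by the tool arm_command, never from a script. Its argument "series" is a list that holds one entry, the list of rows, each a list of 4 numbers: the shift along the tool's x, y, z in mm, then the turn about the tool's x in rad. A call has 1 to 10 rows; each row shifts and turns the commanded pose from where the row before left it, along the tool's axes as they then stand; what a row does not reach is not made up. A row lasts 1/10 s, in which the tool goes at most 50 mm and 8.59 degrees, less where a joint would pass 70% of its speed; a pose out of reach is approached as far as the arm can. A call is refused whole if a number of a shift passes 50 or a number of a turn 0.15, either way. A call with a gripper value outside its range is refused whole. "jaw" is the opening in per cent of the stroke, from 0 (shut) to 100 (fully open), set as the call begins (left out, the last holds). The fingers move at their own pace and stop on an object; "force" is the grip in N (left out, the last holds). Time passes only in rows, so rows that do not move let the fingers close. It gives the time, the measured TCP pose, the force and the opening at its end, in the units of the state.
- status.sense(): the state, without advancing time (a new reading comes with each control period).
- snapshot(name): name is "scene" or "top"; returns the picture (480x640x3 uint8, red, green, blue); there is no depth.
- camera_params(name): a dict with "fovy" (degrees; the focal length in pixels is half the picture's height over the tangent of half this angle, whatever the lens; pixels are square), "cx", "cy" (the principal point, pixels), "extrinsics" (4x4, takes a point from camera to world coordinates). Camera axes: x right, y down, z forward; pixel columns grow to the right and rows downward; lengths in m; the calibration is good to about 2 mm. A picture is of the moment at which its call begins. camera_params takes no time and is no camera call.
- ticket.sign_off(): hands the job in, once; it reports no verdict.
The state is a dict: "t": time; "q": joint angles; "qd": joint speeds; "tau": joint torques, N m; "tcp_pos": TCP position; "tool_rot": TCP orientation; "force": force on the tool from outside, world axes, zero at the start; "ft_torque": the same for the moment, N m; "finger_gap": opening from 0.0 (shut) to 1.0 (fully open).
Only numpy, scipy, OpenCV 4.12 (cv2) and the standard library are available. Lean on these libraries where they do the work, as an engineer would, in place of code of your own. Each camera call takes 0.05 s, during which the arm holds its last target. There are 200 camera calls.

TASK

Get the glaze-spraying stand ready: draw the support post straight up out of its wooden parking block and seat it upright and fully home in the blind socket at the bottom of the stand's dark cup, then let go of it. The socket sits off centre and is hidden, so feel for it by sweeping the tip of the post gently over the cup floor, pressing only lightly, never hard. Leave the jars and cups around it where they stand.

Things in the scene. Friction and masses are not known exactly. Their poses are not given: they have to be found in the camera images.
- post: Loose support post, about 0.12 kg, 122 mm long, upright in the block. Round steel shank 12 mm thick, 76 mm long, tip edge chamfered 1 mm; then a square wooden grip 20 x 20 mm, 40 mm tall (76 to 116 mm above the tip), to be grasped from above by its flats; then a black rubber cap 18 mm wide, 6 mm thick. Origin: centre of the tip's end face; z towards the cap, x and y normal to the flats.
- park: Wooden parking block, fixed, 70 x 70 x 40 mm, with a round hole of 15 mm diameter in its middle, 32 mm deep, in which the post stands at the start (tip 8 mm above the table). Origin at the centre of its underside, z up.
- stand: Fixed grey round pedestal, 68 mm tall, 104 mm wide at the rubber foot, 92 mm at the rim. Origin: centre of its underside, on the table; z up. The round cup in its top is 40 mm in inner diameter. When the post is seated (tip 12 mm above the stand's origin), the underside of its wooden grip is 20 mm above the rim.
- black_jar: Bystander: loose white jar with a black cap, 48 mm wide, 68 mm tall, origin at the centre of its underside.
- pink_jar: Bystander: loose white jar with a pink cap, 48 mm wide, 68 mm tall, origin at the centre of its underside.
- pinch_cup_1: Bystander: loose small green cup, 66 mm wide, 57 mm tall, origin at the centre of its underside.
- cup_floor (a point): Centre of the cup's rigid flat black floor, 38 mm above the stand's origin, 30 mm below the rim. One blind vertical socket in this floor, 14 mm wide, 26 mm deep, edge chamfered 1 mm: its axis lies 5.5 to 8.5 mm from this point, in any direction, different each time; it stays put while worked on. No reading gives its place.
Things that resemble listed ones, but are neither listed nor needed, are in the scene too. Leave any blue look-alike of the post alone.

How it is judged:
On the way:
1. the post is drawn out of the parking block and carried clear of it (tip more than 60 mm above the table) (height (world z) of post above 0.06 m), for 0.1 s.
At the end, for the whole second after the job is handed in: The post stands at rest in the socket of the stand, its tip within 4 mm of the socket's bottom (less than 16 mm above the stand's underside) and within 13 mm of the stand's axis, upright within 0.12 rad, and is released (z of post in the frame of stand between 0.006 and 0.016 m and horizontal distance between post and stand below 0.013 m and angle between post's own z axis and vertical below 0.12 rad and linear speed of post below 0.02 m/s); the robot touches nothing.
It fails at once if the post is pressed against the stand with more than 40 N (contact force between post and stand above 40 N).
It fails at once if a jar or the green cup is moved by more than 30 mm (distance of any of black_jar, pink_jar, pinch_cup_1 from where it was at the start of the episode above 0.03 m).
It also fails if it takes over 72 s, if anything falls off the work surface, if the arm or the gripper's body presses on something with over 40 N, if the wrist force passes 120 N, or if a joint passes its speed limit or range.

## Working session

There is one attempt and no reset: what is moved stays moved. The work goes in short steps, Python scripts to look and compute and a tool call to move; the robot and the scene stay as the last step left them, time stands still between calls to the robot, and variables do not carry over. Pictures are saved under pics/ and viewed, about 8 in all and at most 12, crops included, and the job is handed in when it is done.

Besides the shell and the picture viewer there is one more tool, called after ">>>" by a JSON object that holds its "op" and its "data". arm_command: Moves the arm, as the interface text tells. Its arguments: {"type":"object","properties":{"series":{"type":"array"},"jaw":{"type":"number"},"force":{"type":"number"}},"required":["series"]}

```bash
mkdir -p pics; ls
python3 - <<'E'
from station import status,snapshot,camera_params
import cv2,numpy as np
np.set_printoptions(precision=4,suppress=True)
for n in("scene","top"):
    cv2.imwrite(f"pics/{n}0.png",snapshot(n)[:,:,::-1]); p=camera_params(n); print(n,p["fovy"],p["cx"],p["cy"]);print(np.array(p["extrinsics"]))
s=status.sense();print({k:np.round(v,4) for k,v in s.items()})
E
```

```text
pics
scene 50.878824986116356 316.8647095019503 225.93060923667
[[ 0.6412 -0.3449  0.6855  0.0043]
 [-0.7672 -0.3076  0.5629 -0.5527]
 [ 0.0167 -0.8868 -0.4618  0.4777]
 [ 0.      0.      0.      1.    ]]
top 51.9414597932363 324.1443735981519 233.1788107203405
[[ 0.0276 -0.9946  0.0996  0.4959]
 [-0.9996 -0.0272  0.005  -0.0821]
 [-0.0023 -0.0997 -0.995   1.0476]
 [ 0.      0.      0.      1.    ]]
{'t': np.float64(0.1), 'q': array([-1.4345,  0.5284,  1.4338,  0.    ,  1.1814, -0.1785]), 'qd': array([ 0.0008, -0.0028, -0.0038, -0.0013, -0.0016,  0.0005]), 'tau': array([  0.0004, -44.3304, -17.8587,  -0.0001,   0.0039,   0.    ]), 'tcp_pos': array([ 0.1935, -0.5936,  0.2304]), 'tool_rot': array([ 0.4159,  0.5727, -0.4149,  0.5717]), 'force': array([-0.8636, -0.2596, -0.0638]), 'ft_torque': array([ 0.0222,  0.0243, -0.0105]), 'finger_gap': np.float64(1.0013)}
```

View pics/scene0.png

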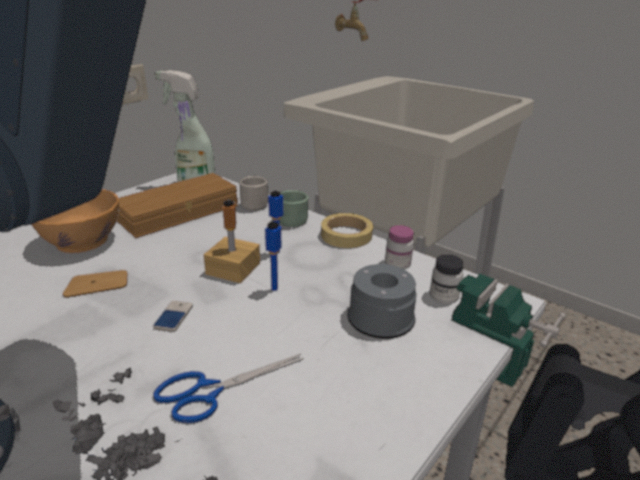

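View pics/top0.png

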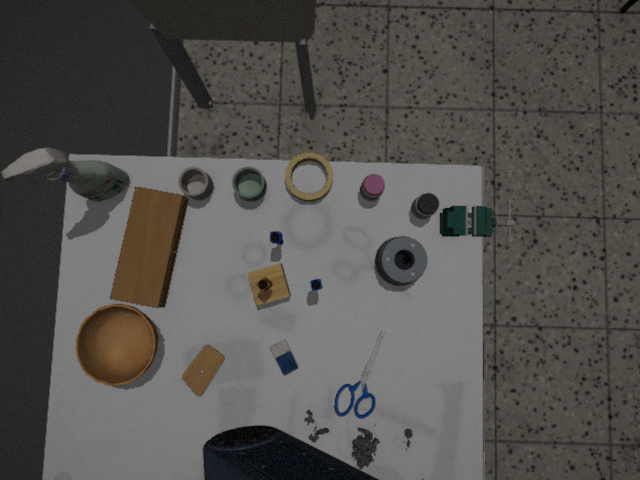

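The scene view shows the post in its block at (230,230), blue look-alikes at (275,210) and (273,255), and the stand at (383,300). In the top view the post's cap is at (264,284), the blue posts at (276,238) and (316,285), the stand at (402,261), and the jars at (373,187) and (426,206). I'll enlarge these areas next.

```bash
cat > h.py <<'E'
import numpy as np,cv2
from station import status,snapshot,camera_params
from scipy.spatial.transform import Rotation as R
np.set_printoptions(precision=4,suppress=True)
def ray(n,uv):
    p=camera_params(n);f=240/np.tan(np.radians(p["fovy"])/2);E=np.array(p["extrinsics"])
    d=E[:3,:3]@np.array([(uv[0]-p["cx"])/f,(uv[1]-p["cy"])/f,1]);return E[:3,3],d/np.linalg.norm(d)
def onz(n,uv,z):
    o,d=ray(n,uv);return o+d*(z-o[2])/d[2]
def tri(a,b):
    (o1,d1),(o2,d2)=ray("top",a),ray("scene",b)
    t=np.linalg.lstsq(np.c_[d1,-d2],o2-o1,rcond=None)[0]
    x,y=o1+t[0]*d1,o2+t[1]*d2;return (x+y)/2,np.linalg.norm(x-y)
def proj(n,X):
    p=camera_params(n);f=240/np.tan(np.radians(p["fovy"])/2);E=np.array(p["extrinsics"])
    c=E[:3,:3].T@(np.array(X)-E[:3,3]);return np.array([p["cx"]+f*c[0]/c[2],p["cy"]+f*c[1]/c[2]])
E
python3 - <<'E'
from h import *
t=cv2.imread("pics/top0.png");s=cv2.imread("pics/scene0.png")
def cr(im,x,y,w,h,k):return cv2.resize(im[y:y+h,x:x+w],None,fx=k,fy=k,interpolation=cv2.INTER_CUBIC)
a=np.hstack([cr(t,240,255,66,50,6),cr(t,370,230,66,50,6)])
b=np.hstack([cr(s,200,190,66,50,6),cr(s,345,255,80,60,5)[:300,:396]])
cv2.imwrite("pics/crop0.png",np.vstack([a,b]))
E
```

```text
(no output)
```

View pics/crop0.png

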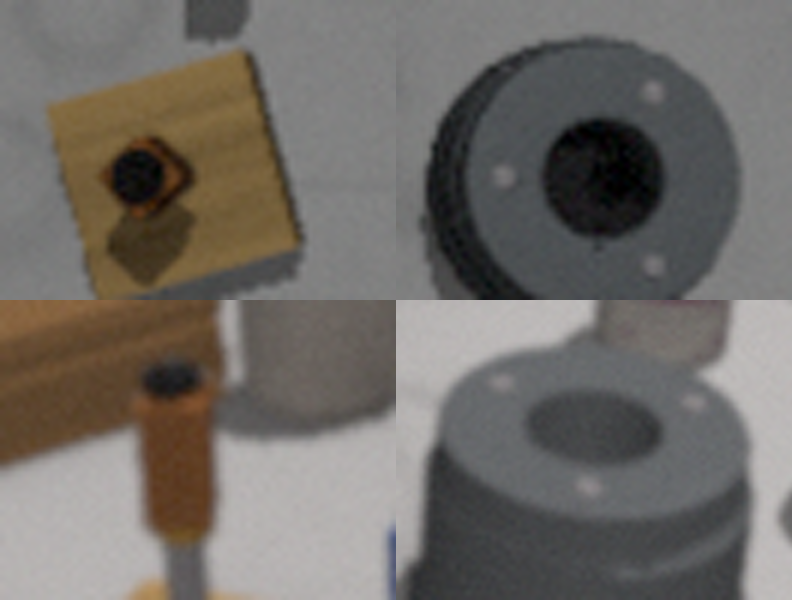

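The crops show the cap centre at about (262.5,284.3) in the top view, with the square grip turned about 45° in the image. The cup mouth is at about (404.2,259) in the top view and (384.4,280) in the scene view. Now I'll measure with masks.

Run:
```python
from h import *
t=cv2.imread("pics/top0.png");s=cv2.imread("pics/scene0.png")
def comp(m,x,y,w,h):
    z=np.zeros_like(m,np.uint8);z[y:y+h,x:x+w]=m[y:y+h,x:x+w]
    n,l,st,c=cv2.connectedComponentsWithStats(z);i=1+np.argmax(st[1:,4]);return (l==i).astype(np.uint8),c[i],st[i]
ht=cv2.cvtColor(t,cv2.COLOR_BGR2HSV);hs=cv2.cvtColor(s,cv2.COLOR_BGR2HSV)
V,Vs=ht[...,2],hs[...,2]
cap,cc,st=comp(V<45,255,275,18,18);print("cap top",cc,st)
caps,cs,st=comp(Vs<75,220,195,20,16);print("cap scene",cs,st)
cup,c1,st=comp(V<50,390,245,30,30);print("cup top",c1,st)
# cup scene: darker than rim
for th in (85,95,105):
    m,c2,st=comp(Vs<th,368,266,34,28);print("cup scene",th,c2,st)
print("rim/cup V",V[259,404],V[259,420],Vs[281,384],Vs[281,410], Vs[266,384])
print("cap tri",*tri(cc,cs),"cap@127",onz("top",cc,.129))
print("cup tri",*tri(c1,(384.4,280.1)),onz("top",c1,.068),onz("scene",(384.4,280.1),.068))
# rim outline by bolts plane: pedestal rim ellipse in top
# grip
g=((ht[...,0]<14)&(ht[...,1]>110))|(V<45)
gm,c,st=comp(g,254,274,22,20);print("grip",c,st)
cn=cv2.findContours(gm,0,2)[0][0];print(cv2.minAreaRect(cn),cv2.approxPolyDP(cv2.convexHull(cn),1.2,True)[:,0].tolist())
y=V[275:295,254:276];
print(gm[274:294,254:276])
# block
bm,c,st=comp((ht[...,0]>14)&(ht[...,0]<30)&(ht[...,1]>70)&(V>70)|(gm>0),240,258,56,52);cn=cv2.findContours(bm,0,2)[0];cn=max(cn,key=cv2.contourArea);print(cv2.minAreaRect(cn))
bp=cv2.boxPoints(cv2.minAreaRect(cn));print(bp,[onz("top",b,.04)[:2] for b in bp])
```

```text
cap top [263.1014 284.4783] [259 280  12  11  69]
cap scene [227.9123 202.7368] [223 200  11   7  57]
cup top [403.9617 259.2236] [394 250  21  20 313]
cup scene 85 [384.2459 280.2197] [371 273  27  15 305]
cup scene 95 [384.3399 280.1841] [370 273  29  16 353]
cup scene 105 [384.1484 280.3196] [369 272  31  20 438]
rim/cup V 9 80 69 108 104
cap tri [0.4889 0.0334 0.1286] 0.0008185906375924113 cap@127 [0.4892 0.0331 0.129 ]
cup tri [ 0.5464 -0.2372  0.068 ] 0.00019694626268916072 [ 0.5464 -0.2371  0.068 ] [ 0.5465 -0.2372  0.068 ]
grip [263.8969 284.3608] [258 278  14  13  97]
((264.2500305175781, 284.2500305175781), (10.606600761413574, 11.31370735168457), 45.0) [[265, 278], [271, 283], [271, 285], [266, 290], [262, 290], [258, 283]]
[[0 0 0 0 0 0 0 0 0 0 0 0 0 0 0 0 0 0 0 0 0 0]
 [0 0 0 0 0 0 0 0 0 0 0 0 0 0 0 0 0 0 0 0 0 0]
 [0 0 0 0 0 0 0 0 0 0 0 0 0 0 0 0 0 0 0 0 0 0]
 [0 0 0 0 0 0 0 0 0 0 0 0 0 0 0 0 0 0 0 0 0 0]
 [0 0 0 0 0 0 0 0 0 0 0 1 0 0 0 0 0 0 0 0 0 0]
 [0 0 0 0 0 0 0 0 1 1 0 0 1 0 0 0 0 0 0 0 0 0]
 [0 0 0 0 0 0 0 1 1 1 1 1 1 0 0 0 0 0 0 0 0 0]
 [0 0 0 0 0 0 1 1 1 1 1 1 
[... 175 characters left out ...]
 1 1 1 1 1 1 1 1 0 1 1 1 0 0 0 0]
 [0 0 0 0 0 1 1 1 1 1 1 1 1 1 0 1 0 0 0 0 0 0]
 [0 0 0 0 0 0 1 1 1 1 1 1 1 0 1 1 0 0 0 0 0 0]
 [0 0 0 0 0 0 1 1 1 1 1 1 1 1 1 0 0 0 0 0 0 0]
 [0 0 0 0 0 0 0 0 1 0 0 0 1 1 0 0 0 0 0 0 0 0]
 [0 0 0 0 0 0 0 0 1 1 0 1 1 0 0 0 0 0 0 0 0 0]
 [0 0 0 0 0 0 0 0 0 0 0 0 0 0 0 0 0 0 0 0 0 0]
 [0 0 0 0 0 0 0 0 0 0 0 0 0 0 0 0 0 0 0 0 0 0]
 [0 0 0 0 0 0 0 0 0 0 0 0 0 0 0 0 0 0 0 0 0 0]]
((268.2696533203125, 283.97735595703125), (34.73697280883789, 35.169105529785156), 74.57783508300781)
[[246.6995 271.9105]
 [280.6023 262.558 ]
 [289.8398 296.0442]
 [255.937  305.3967]] [array([0.5131, 0.0788]), array([0.5341, 0.0103]), array([ 0.4667, -0.0109]), array([0.446 , 0.0571])]
```

```bash
cat >> h.py <<'E'
def tool():
    s=status.sense();M=R.from_quat(s["tool_rot"]).as_matrix();return s,np.array(s["tcp_pos"]),M
def delta(target):
    s,p,M=tool();print("t",s["t"],"tcp",p,"F",np.array(s["force"]),"gap",s["finger_gap"]);print("axes y,z",M[:,1],M[:,2],"x",M[:,0])
    print("tool delta mm",M.T@(np.array(target)-p)*1e3,"jaw yaw deg",np.degrees(np.arctan2(M[1,2],M[0,2])))
E
python3 - <<'E'
from h import *
delta([.4892,.0335,.25])
for k,uv in dict(b1=(276,237),b2=(316,284)).items(): print(k,onz("top",uv,.12))
im=np.mean([snapshot("top")[240:280,384:424].astype(float) for _ in range(16)],0).mean(2)
print(np.round(im[9:31,8:32],0).astype(int))
E
```

```text
t 0.1 tcp [ 0.1935 -0.5936  0.2304] F [-0.8636 -0.2596 -0.0638] gap 1.0012965962231333
axes y,z [0.9509 0.3096 0.0004] [ 0.3096 -0.9509 -0.0019] x [-0.0003  0.0019 -1.    ]
tool delta mm [ -18.4438  475.3807 -504.7749] jaw yaw deg -71.96282128847044
b1 [0.5791 0.0134 0.12  ]
b2 [ 0.4928 -0.0648  0.12  ]
[[83 82 83 82 81 82 81 79 73 71 63 56 55 58 65 69 74 79 81 80 81 81 81 80]
 [82 82 81 82 81 80 75 64 43 33 17 19 21 21 25 35 51 68 76 82 81 81 81 80]
 [82 82 81 81 80 71 48 25  8  7  7  8 12 13 19 23 22 31 54 74 80 82 81 79]
 [82 82 81 80 70 45 10  6 10  8  7  7  9  9  9 17 19 22 26 50 74 82 81 80]
 [81 81 81 74 48  9  7  7  7  9  9  8  8  7  8 10 12 16 22 31 55 76 82 82]
 [80 81 78 61 17 15 15 18 14 15 15 16 11  6  7  7  9 14 21 22 30 60 81 81]
 [80 80 71 42 20 25 25 25 26 26 26 24 22 12  8  7 10 12 14 19 20 45 73 82]
 [79 80 67 30 26 25 27 25 25 26 25 21 18 17 12  6 10  8 10 15 22 31 62 82]
 [79 78 58 25 24 26 26 28 25 26 24 11  5  4  3  4  6  7 11 15 21 26 54 80]
 [80 75 50 24 25 24 24 26 26 25 19  6  7  7  6  6  5  5  6 12 21 22 47 76]
 [81 73 47 24 25 27 25 23 24 24 15  9  6 10  
[... 155 characters left out ...]
 3  7  8 15 20 22 47 74]
 [80 80 66 30 25 25 26 25 25 24 24 14  8  9  7  4 12 12  9 10 17 28 57 80]
 [82 81 72 42 26 26 25 24 24 26 22 21 16 11  9 11 18 24 12 13 21 33 63 80]
 [81 81 75 55 32 25 24 25 25 25 26 25 23 22 17 24 25 25 20 15 25 49 76 80]
 [82 82 81 74 51 24 24 26 23 25 24 23 24 24 23 25 24 22 20 23 41 66 79 80]
 [81 81 81 80 68 41 26 24 26 23 24 25 24 25 24 24 23 23 22 36 62 79 82 81]
 [80 80 81 81 79 69 42 28 23 24 26 24 23 23 25 23 25 28 41 59 76 80 80 81]
 [81 80 81 80 80 81 73 52 37 26 25 27 24 25 23 30 42 49 68 79 80 80 80 81]
 [80 80 81 80 81 81 80 79 66 55 48 45 45 46 47 57 70 75 80 80 80 79 80 80]
 [80 81 80 80 80 80 82 81 81 80 75 64 68 72 76 80 80 80 82 80 80 79 80 80]]
```

Averaging 16 frames shows a faint dark disc on the cup floor at about (405.6,259.8). I'll use it only as a first guess and confirm the socket by feel.

Run:
```python
from h import *
c=np.array([.5464,-.2372]);print(proj("top",[*c,.038]))
p=onz("top",(405.6,259.8),.038)[:2];print(p,(p-c)*1e3,np.linalg.norm(p-c)*1e3)
```

```text
[401.6831 259.9035]
[ 0.5468 -0.2452] [ 0.4322 -8.0116] 8.023211079782426
```

>>> {"op": "arm_command", "data": {"series": [[[-2,34,-36,0],[-2,34,-36,0],[-2,34,-36,0],[-2,34,-36,0],[-2,34,-36,0],[-2,34,-36,0],[-2,34,-36,0],[-2,34,-36,0],[-2,34,-36,0],[0,34,-36,0]]], "jaw": 60}}

```text
t: 1.9
tcp_pos: [0.4062, -0.1451, 0.25]
tool_rot: [0.416, 0.571, -0.416, 0.573]
force: [0.3, 0.2, -0.5]
finger_gap: 0.603
```

>>> {"op": "arm_command", "data": {"series": [[[0,33.5,-36,0],[0,33.5,-36,0],[0,33.5,-36,0],[0,33.5,-36,0],[0,0,0,-0.1175],[0,0,0,-0.1175],[0,0,0,-0.1175],[0,0,0,-0.1175],[0,0,0,0]]]}}

```text
t: 2.8
tcp_pos: [0.4883, 0.0319, 0.2494]
tool_rot: [0.271, 0.653, -0.271, 0.653]
force: [0.5, -0.4, 0.0]
finger_gap: 0.598
```

Run:
```python
from h import *
delta([.4892,.0335,.092]);print(status.sense()["q"])
```

```text
t 2.8 tcp [0.4883 0.0319 0.2494] F [ 0.5261 -0.3696  0.0349] gap 0.5983133970451405
axes y,z [0.7075 0.7068 0.0002] [ 0.7068 -0.7075  0.0002] x [ 0.0003 -0.     -1.    ]
tool delta mm [157.4409   1.7871  -0.528 ] jaw yaw deg -45.028185215681994
[-0.1637  0.321   1.7432  0.      1.0771  0.6222]
```

>>> {"op": "arm_command", "data": {"series": [[[30,1.8,-0.5,0],[30,0,0,0],[30,0,0,0],[30,0,0,0],[25,0,0,0],[15,0,0,0],[0,0,0,0]]]}}

```text
t: 3.5
tcp_pos: [0.4878, 0.0334, 0.0875]
tool_rot: [0.271, 0.654, -0.272, 0.651]
force: [-0.0, 0.4, -0.6]
finger_gap: 0.599
```

Run:
```python
from h import *
delta([.4892,.0335,.088])
a=snapshot("top")[240:320,220:320];b=snapshot("scene")[160:290,170:300]
im=np.hstack([cv2.resize(a,(500,400),interpolation=2),cv2.resize(b,(300,400)[::1] and (400,400),interpolation=2)[:,50:350]])
cv2.imwrite("pics/g1.png",im[:,:,::-1])
```

```text
t 3.5 tcp [0.4878 0.0334 0.0875] F [-0.0292  0.4453 -0.627 ] gap 0.59862155585957
axes y,z [ 0.7093  0.7049 -0.0026] [ 0.7048 -0.7094 -0.0036] x [-0.0044  0.0007 -1.    ]
tool delta mm [-0.4773  1.0403  0.8829] jaw yaw deg -45.18261170973477
```

View pics/g1.png

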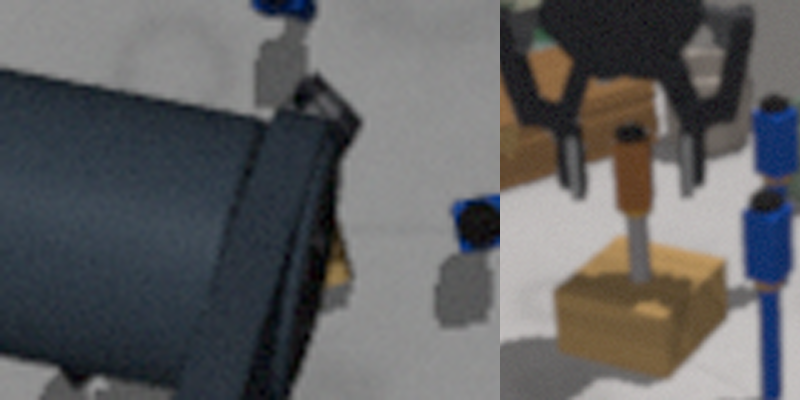

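The fingers straddle the brown grip cleanly: in the right-hand crop it is at (632,170) between the pads at (575,165) and (690,165). Now I'll close on it.

>>> {"op": "arm_command", "data": {"series": [[[0,0.8,0.5,0],[0,0,0,0],[0,0,0,0],[0,0,0,0],[0,0,0,0],[0,0,0,0]]], "jaw": 0, "force": 50}}

```text
t: 4.2
tcp_pos: [0.4906, 0.0338, 0.0905]
tool_rot: [0.271, 0.653, -0.271, 0.654]
force: [-0.4, 1.0, 6.9]
finger_gap: 0.228
```

>>> {"op": "arm_command", "data": {"series": [[[-8,0,0,0],[-12,0,0,0],[-20,0,0,0],[-25,0,0,0],[-25,0,0,0],[-20,0,0,0],[0,0,0,0]]]}}

```text
t: 4.9
tcp_pos: [0.4919, 0.0333, 0.2021]
tool_rot: [0.271, 0.651, -0.27, 0.656]
force: [-0.1, -0.2, -0.9]
finger_gap: 0.229
```

Run:
```python
from h import *
delta([.5464,-.2372,.16])
a=snapshot("top")[220:320,220:320];b=snapshot("scene")[130:260,150:280]
im=np.hstack([cv2.resize(a,(300,400),interpolation=2)*1,cv2.resize(b,(400,400),interpolation=2)])
cv2.imwrite("pics/g2.png",im[:,:,::-1])
```

```text
t 4.9 tcp [0.4919 0.0333 0.2021] F [-0.0535 -0.2198 -0.8941] gap 0.2289530676888572
axes y,z [0.7074 0.7068 0.0038] [ 0.7068 -0.7074  0.0056] x [ 0.0067 -0.0013 -1.    ]
tool delta mm [  42.8065 -152.7491  229.6607] jaw yaw deg -45.025852695828604
```

View pics/g2.png

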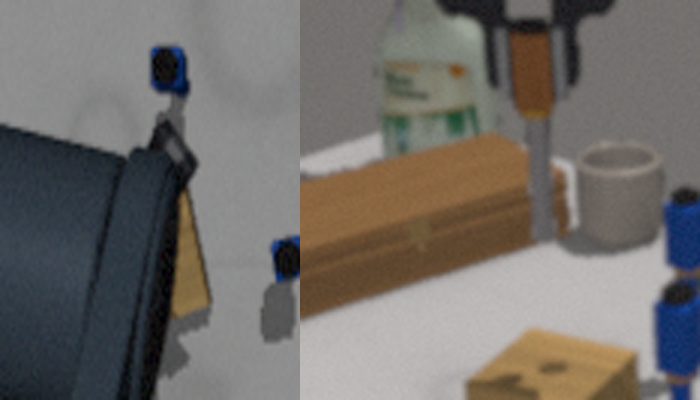

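The post is held upright and clear of the block: grip at (530,70) between the pads, tip at (545,240) in the crop. Next I'll carry it over the cup.

>>> {"op": "arm_command", "data": {"series": [[[0,-20,29,0],[0,-20,30,0],[0,-20,30,0],[0,-20,30,0],[0,-20,30,0],[0,-20,30,0],[0,-20,30,0],[0,-18,27,0],[0,0,0,0],[0,0,0,0]]]}}

```text
t: 6.0
tcp_pos: [0.5438, -0.2451, 0.1971]
tool_rot: [0.272, 0.654, -0.271, 0.651]
force: [-0.2, 0.3, -0.9]
finger_gap: 0.228
```

Run:
```python
from h import *
delta([.5468,-.2452,.160])
p=tool()[1]
for z in(.11,.12,.13):print(z,proj("scene",[p[0],p[1],z]))
im=snapshot("scene")[190:320,320:450]
cv2.imwrite("pics/g3.png",cv2.resize(im,(520,520),interpolation=2)[:,:,::-1])
```

```text
t 6.0 tcp [ 0.5438 -0.2451  0.1971] F [-0.2009  0.3361 -0.8841] gap 0.22780993948830036
axes y,z [ 0.7088  0.7054 -0.0005] [ 0.7054 -0.7088 -0.0044] x [-0.0035  0.0028 -1.    ]
tool delta mm [37.1375  2.0362  2.37  ] jaw yaw deg -45.13644835552653
0.11 [390.346  258.0605]
0.12 [390.9441 251.952 ]
0.13 [391.5501 245.7634]
```

View pics/g3.png

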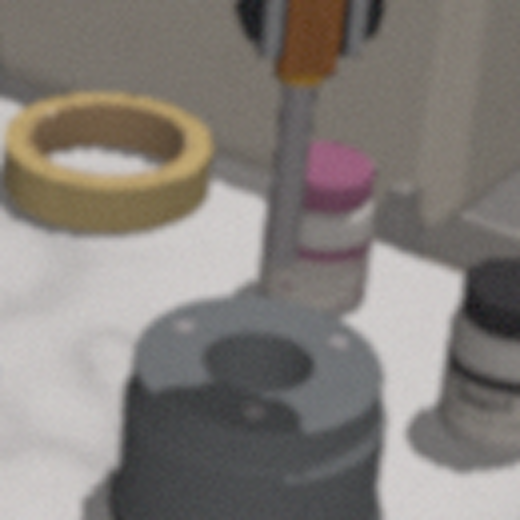

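Run:
```python
from h import *
p=tool()[1]
for z in(.095,.1,.105,.115,.17,.175,.18,.185,.19,.195):
    u=proj("scene",[p[0],p[1],z]);print(z,u,"crop",(u-[320,190])*4)
```

```text
0.095 [388.8346 266.8675] crop [275.3382 307.47  ]
0.1 [389.1247 263.8829] crop [276.4989 295.5316]
0.105 [389.4167 260.879 ] crop [277.667  283.5162]
0.115 [390.0065 254.8128] crop [280.026  259.2511]
0.17 [393.3922 219.9874] crop [293.5688 119.9495]
0.175 [393.7125 216.693 ] crop [294.8499 106.7722]
0.18 [394.0349 213.3764] crop [296.1397  93.5054]
0.185 [394.3596 210.0371] crop [297.4382  80.1484]
0.19 [394.6864 206.6751] crop [298.7457  66.7002]
0.195 [395.0155 203.29  ] crop [300.062   53.1599]
```

>>> {"op": "arm_command", "data": {"series": [[[0,2,2.4,0],[10,0,0,0],[15,0,0,0],[15,0,0,0],[14,0,0,0],[6,0,0,0],[0,0,0,0],[0,0,0,0]]]}}

```text
t: 6.85
tcp_pos: [0.5484, -0.2454, 0.1395]
tool_rot: [0.271, 0.653, -0.271, 0.653]
force: [0.6, -0.2, 0.2]
finger_gap: 0.232
```

Run:
```python
from h import *
delta([.5468,-.2452,.128])
```

```text
t 6.85 tcp [ 0.5484 -0.2454  0.1395] F [ 0.6446 -0.1924  0.2305] gap 0.23197283076986439
axes y,z [0.7074 0.7068 0.0001] [ 0.7068 -0.7074  0.0005] x [ 0.0004 -0.0003 -1.    ]
tool delta mm [11.4739 -1.0357 -1.262 ] jaw yaw deg -45.02109813543734
```

>>> {"op": "arm_command", "data": {"series": [[[2,-0.6,-0.7,0],[2,0,0,0],[1.5,0,0,0],[0,0,0,0],[0,0,0,0]]]}}

```text
t: 7.35
tcp_pos: [0.5472, -0.2453, 0.1339]
tool_rot: [0.271, 0.653, -0.271, 0.653]
force: [0.1, -0.0, -0.9]
finger_gap: 0.227
```

>>> {"op": "arm_command", "data": {"series": [[[1,0,0,0],[1,0,0,0],[0,0,0,0]]]}}

```text
t: 7.65
tcp_pos: [0.5471, -0.2452, 0.1316]
tool_rot: [0.271, 0.653, -0.271, 0.653]
force: [-0.3, 0.3, -2.6]
finger_gap: 0.227
```

>>> {"op": "arm_command", "data": {"series": [[[1,0,0,0],[1,0,0,0],[0,0,0,0]]]}}

```text
t: 7.95
tcp_pos: [0.5471, -0.2452, 0.1296]
tool_rot: [0.271, 0.653, -0.271, 0.653]
force: [-0.0, -0.2, -0.9]
finger_gap: 0.225
```

>>> {"op": "arm_command", "data": {"series": [[[1,0,0,0],[1,0,0,0],[0,0,0,0]]]}}

```text
t: 8.25
tcp_pos: [0.5471, -0.2452, 0.1276]
tool_rot: [0.271, 0.653, -0.271, 0.653]
force: [0.3, -0.6, -1.2]
finger_gap: 0.225
```

>>> {"op": "arm_command", "data": {"series": [[[1,0,0,0],[0.5,0,0,0],[0,0,0,0]]]}}

```text
t: 8.55
tcp_pos: [0.5472, -0.2452, 0.1262]
tool_rot: [0.271, 0.653, -0.271, 0.653]
force: [-0.5, -0.6, -1.2]
finger_gap: 0.225
```

>>> {"op": "arm_command", "data": {"series": [[[1,0,0,0],[0.5,0,0,0],[0,0,0,0]]]}}

```text
t: 8.85
tcp_pos: [0.5472, -0.2452, 0.1247]
tool_rot: [0.271, 0.653, -0.271, 0.653]
force: [0.2, -0.7, -1.4]
finger_gap: 0.228
```

>>> {"op": "arm_command", "data": {"series": [[[1,0,0,0],[0.5,0,0,0],[0,0,0,0]]]}}

```text
t: 9.15
tcp_pos: [0.5471, -0.2452, 0.1232]
tool_rot: [0.271, 0.653, -0.271, 0.653]
force: [-0.0, 0.7, -0.9]
finger_gap: 0.227
```

>>> {"op": "arm_command", "data": {"series": [[[1,0,0,0],[0.5,0,0,0],[0,0,0,0]]]}}

```text
t: 9.45
tcp_pos: [0.5472, -0.2452, 0.1217]
tool_rot: [0.271, 0.653, -0.271, 0.653]
force: [-0.2, -0.9, -1.4]
finger_gap: 0.227
```

>>> {"op": "arm_command", "data": {"series": [[[1,0,0,0],[0.5,0,0,0],[0,0,0,0]]]}}

```text
t: 9.75
tcp_pos: [0.5472, -0.2452, 0.1202]
tool_rot: [0.271, 0.653, -0.271, 0.653]
force: [0.5, -1.5, -2.6]
finger_gap: 0.226
```

>>> {"op": "arm_command", "data": {"series": [[[1,0,0,0],[0.5,0,0,0],[0,0,0,0]]]}}

```text
t: 10.05
tcp_pos: [0.5471, -0.2452, 0.1187]
tool_rot: [0.271, 0.653, -0.271, 0.653]
force: [0.4, 0.7, -1.3]
finger_gap: 0.225
```

>>> {"op": "arm_command", "data": {"series": [[[1,0,0,0],[1,0,0,0],[0,0,0,0]]]}}

```text
t: 10.35
tcp_pos: [0.5471, -0.2452, 0.1166]
tool_rot: [0.271, 0.653, -0.271, 0.653]
force: [-0.4, -0.9, -0.9]
finger_gap: 0.227
```

>>> {"op": "arm_command", "data": {"series": [[[1,0,0,0],[1,0,0,0],[0,0,0,0]]]}}

```text
t: 10.65
tcp_pos: [0.5471, -0.2452, 0.1146]
tool_rot: [0.271, 0.653, -0.271, 0.653]
force: [-0.4, 0.1, -1.3]
finger_gap: 0.229
```

>>> {"op": "arm_command", "data": {"series": [[[1,0,0,0],[1,0,0,0],[0,0,0,0]]]}}

```text
t: 10.95
tcp_pos: [0.5471, -0.2452, 0.1126]
tool_rot: [0.271, 0.653, -0.271, 0.653]
force: [0.1, 0.3, -1.6]
finger_gap: 0.226
```

>>> {"op": "arm_command", "data": {"series": [[[1,0,0,0],[1,0,0,0],[0,0,0,0]]]}}

```text
t: 11.25
tcp_pos: [0.5471, -0.2452, 0.1106]
tool_rot: [0.271, 0.653, -0.271, 0.653]
force: [0.3, 0.2, -1.2]
finger_gap: 0.226
```

The tip is well below floor level with no contact force, so it is in the socket. I'll continue down to the bottom.

>>> {"op": "arm_command", "data": {"series": [[[1.5,0,0,0],[1.5,0,0,0],[1,0,0,0],[0,0,0,0]]]}}

```text
t: 11.65
tcp_pos: [0.5471, -0.2452, 0.1066]
tool_rot: [0.271, 0.653, -0.271, 0.653]
force: [0.0, 0.1, -0.8]
finger_gap: 0.229
```

>>> {"op": "arm_command", "data": {"series": [[[1,0,0,0],[1,0,0,0],[0,0,0,0]]]}}

```text
t: 11.95
tcp_pos: [0.5471, -0.2452, 0.1047]
tool_rot: [0.271, 0.653, -0.271, 0.653]
force: [1.4, 1.1, -0.3]
finger_gap: 0.224
```

>>> {"op": "arm_command", "data": {"series": [[[1,0,0,0],[0,0,0,0]]]}}

```text
t: 12.15
tcp_pos: [0.5472, -0.2452, 0.1037]
tool_rot: [0.271, 0.653, -0.271, 0.653]
force: [0.3, -0.2, -1.8]
finger_gap: 0.225
```

>>> {"op": "arm_command", "data": {"series": [[[1,0,0,0],[0,0,0,0]]]}}

```text
t: 12.35
tcp_pos: [0.5472, -0.2452, 0.1027]
tool_rot: [0.271, 0.653, -0.271, 0.653]
force: [0.5, 0.3, -1.7]
finger_gap: 0.222
```

>>> {"op": "arm_command", "data": {"series": [[[1,0,0,0],[0,0,0,0]]]}}

```text
t: 12.55
tcp_pos: [0.5471, -0.2452, 0.1017]
tool_rot: [0.271, 0.653, -0.271, 0.653]
force: [-0.6, -0.5, -1.2]
finger_gap: 0.229
```

>>> {"op": "arm_command", "data": {"series": [[[1,0,0,0],[0,0,0,0]]]}}

```text
t: 12.75
tcp_pos: [0.5471, -0.2452, 0.1007]
tool_rot: [0.271, 0.653, -0.271, 0.653]
force: [0.5, 0.9, -1.2]
finger_gap: 0.229
```

>>> {"op": "arm_command", "data": {"series": [[[1,0,0,0],[0,0,0,0]]]}}

```text
t: 12.95
tcp_pos: [0.5471, -0.2452, 0.0997]
tool_rot: [0.271, 0.653, -0.271, 0.653]
force: [-0.4, 0.1, -1.8]
finger_gap: 0.23
```

>>> {"op": "arm_command", "data": {"series": [[[0.5,0,0,0],[0,0,0,0]]]}}

```text
t: 13.15
tcp_pos: [0.5472, -0.2453, 0.0993]
tool_rot: [0.271, 0.653, -0.271, 0.653]
force: [0.9, 0.3, -1.7]
finger_gap: 0.227
```

>>> {"op": "arm_command", "data": {"series": [[[0.7,0,0,0],[0,0,0,0]]]}}

```text
t: 13.35
tcp_pos: [0.5472, -0.2453, 0.0985]
tool_rot: [0.271, 0.653, -0.271, 0.653]
force: [-0.5, 0.0, -1.0]
finger_gap: 0.221
```

>>> {"op": "arm_command", "data": {"series": [[[0.7,0,0,0],[0,0,0,0]]]}}

```text
t: 13.55
tcp_pos: [0.5471, -0.2452, 0.0978]
tool_rot: [0.271, 0.653, -0.271, 0.653]
force: [0.8, -0.5, -1.8]
finger_gap: 0.224
```

>>> {"op": "arm_command", "data": {"series": [[[0.7,0,0,0],[0,0,0,0]]]}}

```text
t: 13.75
tcp_pos: [0.5472, -0.2452, 0.0971]
tool_rot: [0.271, 0.653, -0.271, 0.653]
force: [-0.0, 0.4, -1.9]
finger_gap: 0.228
```

Run:
```python
from h import *
delta([.5468,-.2452,.1])
for z in(.068,.084,.088,.092,.096):print(z,(proj("scene",[.5471,-.2452,z])-[340,200])*5)
im=snapshot("scene")[200:320,340:440]
cv2.imwrite("pics/g4.png",cv2.resize(im,(500,600),interpolation=2)[:,:,::-1])
```

```text
t 13.75 tcp [ 0.5472 -0.2452  0.0971] F [-0.0455  0.3731 -1.8814] gap 0.22765755855361397
axes y,z [ 0.7075  0.7067 -0.    ] [ 0.7067 -0.7075 -0.0002] x [-0.0002  0.0002 -1.    ]
tool delta mm [-2.892  -0.2364 -0.2636] jaw yaw deg -45.03503339247551
0.068 [246.1391 409.785 ]
0.084 [250.7436 363.3955]
0.088 [251.9094 351.6504]
0.092 [253.0811 339.8454]
0.096 [254.2589 327.9798]
```

View pics/g4.png

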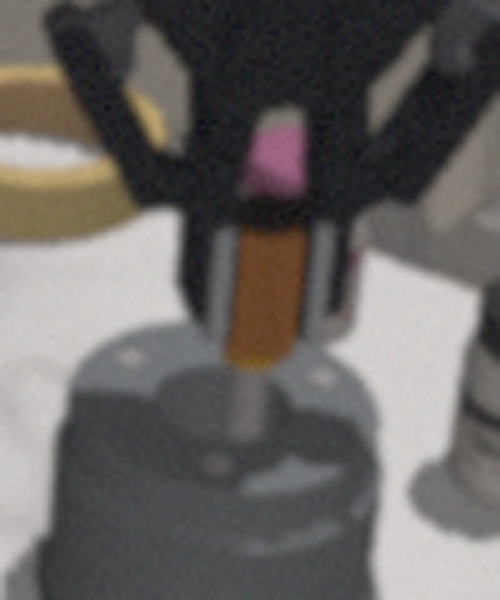

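The post stands inside the cup. Its grip's underside, at about (258,362), puts it within 1–2 mm of seated. A few more gentle steps to find the bottom.

>>> {"op": "arm_command", "data": {"series": [[[0.5,0,0,0],[0,0,0,0]]]}}

```text
t: 14.0
tcp_pos: [0.5472, -0.2453, 0.0967]
tool_rot: [0.271, 0.653, -0.271, 0.653]
force: [-0.5, -0.5, -1.5]
finger_gap: 0.228
```

>>> {"op": "arm_command", "data": {"series": [[[0.5,0,0,0],[0,0,0,0]]]}}

```text
t: 14.2
tcp_pos: [0.5472, -0.2452, 0.0961]
tool_rot: [0.271, 0.653, -0.271, 0.653]
force: [0.1, -0.0, -1.9]
finger_gap: 0.229
```

>>> {"op": "arm_command", "data": {"series": [[[0.5,0,0,0],[0,0,0,0]]]}}

```text
t: 14.4
tcp_pos: [0.5472, -0.2453, 0.0956]
tool_rot: [0.271, 0.653, -0.271, 0.653]
force: [0.0, -0.8, -1.2]
finger_gap: 0.227
```

>>> {"op": "arm_command", "data": {"series": [[[0.5,0,0,0],[0,0,0,0]]]}}

```text
t: 14.6
tcp_pos: [0.5472, -0.2453, 0.0952]
tool_rot: [0.271, 0.653, -0.271, 0.653]
force: [0.3, -0.4, -1.0]
finger_gap: 0.225
```

>>> {"op": "arm_command", "data": {"series": [[[0.5,0,0,0],[0,0,0,0]]]}}

```text
t: 14.8
tcp_pos: [0.5471, -0.2452, 0.0946]
tool_rot: [0.271, 0.653, -0.271, 0.653]
force: [-0.2, 0.1, -1.7]
finger_gap: 0.227
```

>>> {"op": "arm_command", "data": {"series": [[[0.5,0,0,0],[0,0,0,0]]]}}

```text
t: 15.0
tcp_pos: [0.5473, -0.2453, 0.0945]
tool_rot: [0.271, 0.653, -0.271, 0.653]
force: [-0.4, 0.2, 1.0]
finger_gap: 0.228
```

>>> {"op": "arm_command", "data": {"series": [[[0.4,0,0,0],[0,0,0,0]]]}}

```text
t: 15.2
tcp_pos: [0.5473, -0.2453, 0.0945]
tool_rot: [0.271, 0.653, -0.271, 0.653]
force: [-1.3, 1.0, 5.3]
finger_gap: 0.226
```

Contact came at TCP z = 0.0945, exactly where the bottom was expected (tip at 12 mm), with a force of about 5 N. Releasing and backing off straight up.

>>> {"op": "arm_command", "data": {"series": [[[-0.4,0,0,0],[0,0,0,0],[0,0,0,0],[0,0,0,0],[0,0,0,0]]], "jaw": 60}}

```text
t: 15.7
tcp_pos: [0.5472, -0.2453, 0.094]
tool_rot: [0.271, 0.653, -0.271, 0.653]
force: [-0.0, -0.5, 0.6]
finger_gap: 0.6
```

>>> {"op": "arm_command", "data": {"series": [[[-6,0,0,0],[-15,0,0,0],[-25,0,0,0],[-30,0,0,0],[-30,0,0,0],[-20,0,0,0],[-20,0,0,0],[0,0,0,0],[0,0,0,0],[0,0,0,0]]]}}

```text
t: 16.7
tcp_pos: [0.5464, -0.2447, 0.2389]
tool_rot: [0.271, 0.654, -0.271, 0.652]
force: [0.8, -1.2, -0.7]
finger_gap: 0.599
```

Run:
```python
from h import *
delta([.5471,-.2452,.24])
for z in(.068,.088,.128,.134):print(z,(proj("scene",[.5471,-.2452,z])-[340,200])*5)
a=snapshot("scene")
im=np.hstack([cv2.resize(a[200:320,340:440],(500,600),interpolation=2),cv2.resize(snapshot("top")[170:290,360:420],(300,600),interpolation=2)])
cv2.imwrite("pics/g5.png",im[:,:,::-1])
```

```text
t 16.7 tcp [ 0.5464 -0.2447  0.2389] F [ 0.8359 -1.216  -0.6634] gap 0.5994326538821148
axes y,z [ 0.7076  0.7066 -0.0004] [ 0.7066 -0.7076 -0.0026] x [-0.0021  0.0015 -1.    ]
tool delta mm [-1.0847  0.1556  0.8028] jaw yaw deg -45.03749324488908
0.068 [246.1391 409.785 ]
0.088 [251.9094 351.6504]
0.128 [263.9025 230.8223]
0.134 [265.7557 212.1511]
```

View pics/g5.png

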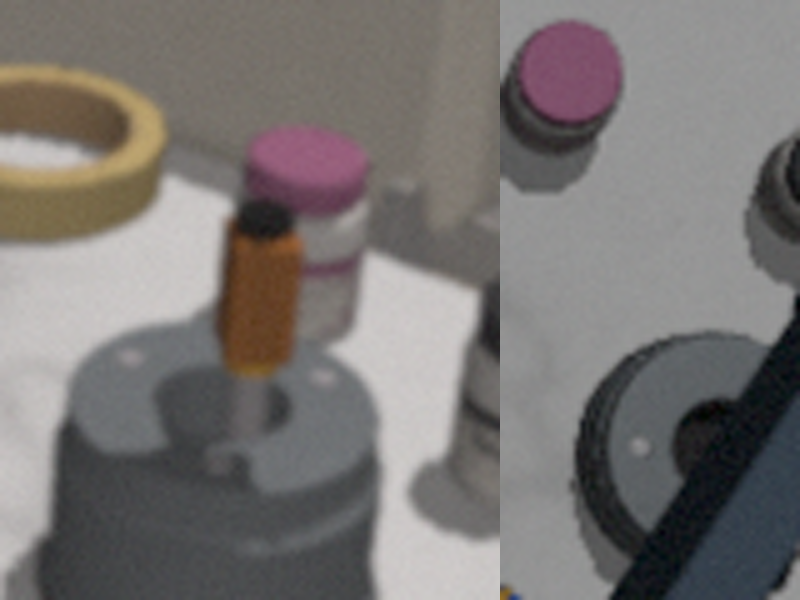

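The post stands free and upright. Its cap top is at (266,210) against (266,212) projected for a seated post, and the jars have not moved. Handing in.

```bash
python3 -c "
from station import ticket
print(ticket.sign_off())"
```

```text
the job is handed in; nothing more can be done
None
```

The post is out of the parking block, seated upright in the stand's socket and released, and the job is handed in at about 17 s on the robot's clock. The hand-in itself reports no verdict.

- **Finding the socket:** I didn't need to sweep the cup floor. Averaging 16 top-camera frames showed a faint dark disc about 8 mm from the cup's centre. I lowered the post there in steps of 0.4–2 mm while watching the force, and it went straight in.
- **Seating:** The post met the bottom at TCP z = 94.5 mm, the height expected for the tip at 12 mm. The highest force read there was about 5 N, against the 40 N limit.
- **Last picture:** The post stands free and upright, with its cap within about 2 magnified pixels (under 1 mm) of where a seated post should appear. The two jars stood where they were in the part of the picture I checked. The gripper was about 145 mm above its release height and touching nothing.
- **Not checked again:** I didn't look at the green cup after the start, but the arm never went near it.
- **One disagreement:** A rough picture reading while the post was being carried put the tip about 7 mm lower than the grasp height implied. The bottom contact agreed with the grasp height.

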